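# Fit the second rotor on a spin mixer's splined drive

### The job

Fit the loose rotor on top of the one already on the spin mixer's splined drive, with its rim lug on the side opposite the lower rotor's lug, as nearly as the splines allow, so that the pair is balanced. The splines cannot be seen once the rotor covers them: press gently and turn it to and fro until it drops, make sure it lies flush on the lower rotor, and let go of it. Leave the timer, the tape and the beaker where they are.

Things in the scene. Friction and masses are not known exactly. Their poses are not given: they have to be found in the camera images.
- rotor: the loose aluminium rotor, 0.2 to 0.45 kg, flat on the bench: a disc 120 mm across, 10 mm thick, with eight dark tube pockets and a rim lug; on it a closed round hub, 60 mm across, its top 36 mm over the underside. Below, a bore 44 mm wide and 28 mm deep with six inward teeth in its lowest 10 mm. Origin: centre of the underside; x points to the lug, z up
- rotor_grip (a point): middle of the upright grey grip on the loose rotor's hub, on the axis, 54 mm over the underside; the grip is 50 mm long along x (towards the lug), 14 mm thick along y, and stands from 36 to 72 mm over the underside
- rotor_lug (a point): middle of the loose rotor's lug, 68 mm from its axis, 5 mm over its underside; the lug is a rectangular tab 18 mm wide that ends 76 mm from the axis. How the bore's six teeth (6.5 mm wide, 30.4 mm free between opposite tips) stand relative to the lug is not known
- hub_seat (a point): on the drive's axis in the top face of the lower rotor, 85 mm above the bench; x points to the lower rotor's lug, z up. The lower rotor is a flat disc like the loose one (120 mm across, same lug), already fixed on the drive. The loose rotor is home when its underside lies on this face
- spline_top (a point): on the drive's axis, 14 mm above hub_seat, where its six splines (6.5 mm wide, 42 mm across) end. A rotor slipped over the pilot stops here, 14 mm too high, until its teeth meet the gaps (every 60 degrees, about 4 degrees play each way). Where the gaps are differs each time, so the fit lies anywhere within 30 degrees either side of lugs exactly opposite
- drive_tip (a point): top of the steel drive, on its axis, 26 mm above hub_seat. The plain round pilot above the splines is 28 mm across up to 20 mm above hub_seat, then a cone to 16 mm across at the tip. The drive is stiff: it turns (with the lower rotor) only at more than about 0.6 N m
- mixer: the spin mixer's white housing, 150 x 170 x 56 mm, on the bench and fixed; a tapering grey neck, 100 mm across at its foot, carries the drive up to 70 mm. Origin: centre of its underside, below the drive's axis; its front (knob and switch) faces -x of its frame
- timer: bystander: a flat white lab timer, 68 x 62 x 17 mm, origin under its centre
- label_tape: bystander: a roll of tape lying flat, 93 mm across, 19 mm high, origin under its centre
- beaker: bystander: a small glass beaker, 74 mm across, 90 mm high, origin under its centre
Mind the look-alikes: they are no part of the job. Leave any green look-alike of the rotor alone.

How it is judged:
By the outcome, as a careful person would: the job done as asked, in the order asked, and still so for the second after the job is handed in, with the robot touching nothing.
It also fails if it takes over 48 s, if anything falls off the work surface, if the arm or the gripper's body presses on something with over 40 N, if the wrist force passes 120 N, or if a joint passes its speed limit or range.

### The arm

A 6-joint arm with a two-finger parallel gripper is mounted at the origin on a cart in front of the work surface, level with it; the furniture and walls round the work are solid. World frame = base frame: x ahead of the robot, y to its left, z up, the work surface at z = 0. Lengths are in m, angles in rad, forces in N, time in s.
With the tool pointing down it reaches from about 0.35 to 0.775 m from the base axis. Payload 7.3 kg.
Tool frame: the origin (TCP) lies at the very end of the fingers, on their centre line; the grasp point (between the pads) lies 19 mm behind it; z points along the fingers, x is the direction in which the jaws open and shut, and the axes are right-handed (so a half turn about z gives the same grasp; the last joint's range is limited). The gripper opens to 92 mm and grips with 3 to 60 N. Pads are 19 mm wide; open, the fingers measure 130 mm over their backs; the gripper's body (75 mm by 190 mm) begins 47 mm behind the grasp point.
Start: joints at [1.034, 0.342, 1.524, -0, 1.275, -0.146], TCP at [0.2, 0.485, 0.227] pointing down, gripper open.
Joint ranges: [-2.53, 2.53], [-0.77, 2.02], [0.04, 2.7], [-1, 4.14], [0.28, 2.66], [-3.11, 3.11]. Speed limits (rad/s): [2.57, 2.57, 3.14, 3.14, 3.14, 3.14].

### API

Orientations are given as [roll, pitch, yaw] about the fixed x, y, z axes, in that order (R = Rz(yaw) Ry(pitch) Rx(roll)).
In Python, from cell import robot, read_camera, nets gives the robot as it stands. The module is installed in compiled form; this text tells all that it offers.
- The arm moves only by the tool carry_out, never from a script. Its arguments are lists of equal length, an entry for each row: "translation": the shift along the tool's x, y, z in m, a list of three; "turn": the turn, a rotation vector about the tool's x, y, z in rad, a list of three; "gripper": the gripper's target within -1 to 1 (shut at 1, half-way at 0, fully open at -1). A call has 1 to 10 rows; each row shifts and turns the commanded pose from where the row before left it, along the tool's axes as they then stand; what a row does not reach is not made up. A row lasts 1/10 s, in which the tool goes at most 50 mm and 8.59 degrees, less where a joint would pass 70% of its speed; a pose out of reach is approached as far as the arm can. A call with a gripper value outside its range is refused whole. The fingers move at their own pace and stop on an object; "squeeze" is the grip in N (left out, the last holds). Time passes only in rows, so rows that do not move let the fingers close. It gives the time, the measured TCP pose, the force and the opening at its end, in the units of the state.
- robot.observe(): the state, without advancing time (a new reading comes with each control period).
- read_camera(name): name is "side" or "top" or "wrist"; returns a dict with "img" (420x560x3 uint8, red, green, blue), "fx", "fy", "cx", "cy" (pixels), "world_from_camera" (4x4, takes a point from camera to world coordinates). Camera axes: x right, y down, z forward; pixel columns grow to the right and rows downward; lengths in m; the calibration is good to about 2 mm. A picture is of the moment at which its call begins. There is no depth.
- robot.hand_in(): hands the job in, once; it reports no verdict.
Trained networks look in a picture, given as the dict that the camera call returned (one of the last four; its "shot" number tells which), for a name from the list of things; names that differ only in an ending like _2 or _b are one class to them, and where a whole thing is asked for, a point or a joint stands for the part that bears it (a point fixed in the world has none). Each returns a list of dicts, best first, with "score" (0 to 1); they miss things now and then, are a little off and sometimes report something else, mostly with a low value. They report only what shows in the picture. A call takes as long as a camera call. They do not tell look-alikes from the thing itself.
- nets.regions_of(picture, name): "region" (420x560 bool, what is visible of it) and "pixel" ([column, row] in pixels, amid what is visible of it).
- nets.tip_of(picture, name): "pixel" ([column, row] in pixels: a listed point, or the origin of a listed thing).
The state is a dict: "time": time; "qpos": joint angles; "qvel": joint speeds; "joint_efforts": joint torques, N m; "tool_pos": TCP position; "tool_rot": TCP orientation; "contact_force": force on the tool from outside, world axes, zero at the start; "torque": the same for the moment, N m; "opening": finger opening in m.
Only numpy, scipy, OpenCV 4.12 (cv2) and the standard library are available. Lean on these libraries where they do the work, as an engineer would, in place of code of your own. Each camera call takes 0.05 s, during which the arm holds its last target. There are 200 camera calls.

## Working session

There is one attempt and no reset: what is moved stays moved. The work goes in short steps, Python scripts to look and compute and a tool call to move; the robot and the scene stay as the last step left them, time stands still between calls to the robot, and variables do not carry over. Pictures are saved under pics/ and viewed, about 8 in all and at most 12, crops included, and the job is handed in when it is done.

Besides the shell and the picture viewer there is one more tool, called after "Request:" by a JSON object that holds its "fn" and its "kwargs", one argument or row to a line. carry_out: Moves the arm, as the interface text tells. Its arguments: {"type":"object","properties":{"translation":{"type":"array","items":{"type":"array","items":{"type":"number"}}},"turn":{"type":"array","items":{"type":"array","items":{"type":"number"}}},"gripper":{"type":"array","items":{"type":"number"}},"squeeze":{"type":"number"}},"required":["translation","turn","gripper"]}

```bash
mkdir -p pics
cat > h.py <<'E'
import numpy as np, cv2
from cell import robot, read_camera, nets
from scipy.spatial.transform import Rotation as R
def ray(p,px):
    T=np.array(p["world_from_camera"]);d=T[:3,:3]@np.array([(px[0]-p["cx"])/p["fx"],(px[1]-p["cy"])/p["fy"],1]);return T[:3,3],d
def at(p,px,z):
    o,d=ray(p,px);return o+d*(z-o[2])/d[2]
def proj(p,X):
    T=np.linalg.inv(np.array(p["world_from_camera"]));c=T[:3,:3]@np.array(X)+T[:3,3];return c[:2]/c[2]*[p["fx"],p["fy"]]+[p["cx"],p["cy"]]
def save(p,n,crop=None,s=1):
    im=p["img"][:,:,::-1]
    if crop: im=im[crop[1]:crop[3],crop[0]:crop[2]]
    cv2.imwrite("pics/"+n,cv2.resize(im,None,fx=s,fy=s,interpolation=cv2.INTER_CUBIC))
E
python3 - <<'E'
from h import *
np.set_printoptions(precision=3,suppress=True)
Z=dict(rotor=0,rotor_grip=.054,rotor_lug=.005,hub_seat=.085,drive_tip=.111,mixer=0,timer=0,label_tape=0,beaker=0)
ims=[]
for c in("top","side"):
    p=read_camera(c);ims.append(p["img"]);print(c,np.array(p["world_from_camera"])[:3,3],p["fx"])
    for n,z in Z.items():
        for t in nets.tip_of(p,n)[:3]: print(n,round(t["score"],2),np.array(t["pixel"]),at(p,t["pixel"],z))
for i,n in zip(ims,("top","side")): cv2.imwrite(f"pics/{n}0.png",i[:,:,::-1])
print(robot.observe())
E
```

```text
top [0.254 0.086 1.619] 518.8030145131045
rotor 0.71 [397.3 252. ] [ 0.452 -0.299  0.   ]
rotor 0.68 [234.9 271.4] [0.433 0.214 0.   ]
rotor_grip 0.82 [232.7 265.1] [0.446 0.215 0.054]
rotor_grip 0.71 [402.7 250.8] [ 0.448 -0.303  0.054]
rotor_lug 0.9 [391.4 231.3] [ 0.518 -0.287  0.005]
rotor_lug 0.72 [226.4 283. ] [0.398 0.242 0.005]
hub_seat 0.8 [339.4 231.9] [ 0.516 -0.113  0.085]
drive_tip 0.81 [335.6 231.3] [ 0.514 -0.099  0.111]
mixer 0.82 [332.8 240.6] [ 0.504 -0.101  0.   ]
timer 0.57 [169.5 258.5] [0.489 0.415 0.   ]
label_tape 0.62 [254.8 199.7] [0.657 0.135 0.   ]
beaker 0.69 [169.  259.2] [0.487 0.417 0.   ]
beaker 0.6 [289.1 169.2] [0.75  0.017 0.   ]
side [0.584 0.888 0.824] 393.0496566287852
rotor 0.84 [317.3 274.6] [0.447 0.21  0.   ]
rotor 0.68 [302.2 166.1] [ 0.454 -0.297  0.   ]
rotor 0.43 [289.3 176.1] [ 0.504 -0.235  0.   ]
rotor_grip 0.67 [317.9 262.7] [0.451 0.215 0.054]
rotor_grip 0.65 [305.4 153.9] [ 0.446 -0.295  0.054]
rotor_grip 0.18 [305.9 340.9] [0.498 0.437 0.054]
rotor_lug 0.89 [345.  280.9] [0.377 0.236 0.005]
rotor_lug 0.72 [283.3 160.6] [ 0.522 -0.324  0.005]
rotor_lug 0.38 [305.5 341. ] [0.494 0.409 0.005]
hub_seat 0.76 [288.3 178. ] [ 0.515 -0.109  0.085]
drive_tip 0.75 [290.7 173.1] [ 0.509 -0.099  0.111]
mixer 0.89 [287.1 197.8] [ 0.516 -0.114  0.   ]
timer 0.58 [306.9 342.8] [0.49  0.411 0.   ]
timer 0.33 [291.8 173.1] [ 0.494 -0.253  0.   ]
label_tape 0.63 [239.8 254.7] [0.659 0.138 0.   ]
beaker 0.59 [217.7 224.2] [0.732 0.013 0.   ]
{'time': 1.0, 'qpos': array([ 1.034,  0.342,  1.524, -0.   ,  1.275, -0.146]), 'qvel': array([-0.   ,  0.   ,  0.001,  0.002, -0.   , -0.001]), 'joint_efforts': array([ -0.002, -43.114, -24.447,   0.072,   0.048,   0.   ]), 'tool_pos': array([0.2  , 0.485, 0.227]), 'tool_rot': array([ 3.142, -0.   ,  1.18 ]), 'contact_force': array([ 0.433,  0.836, -0.189]), 'torque': array([-0.03 , -0.005, -0.024]), 'opening': 0.09182186158297265}
```

View pics/top0.png

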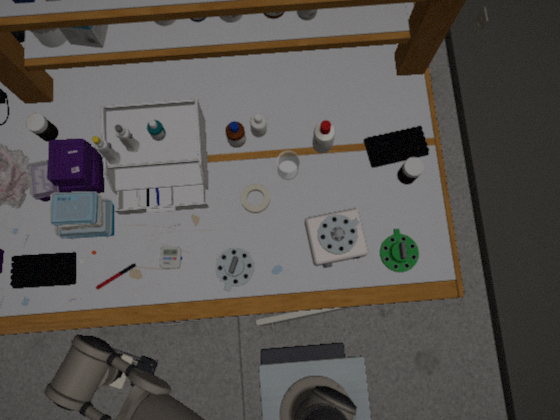

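View pics/side0.png

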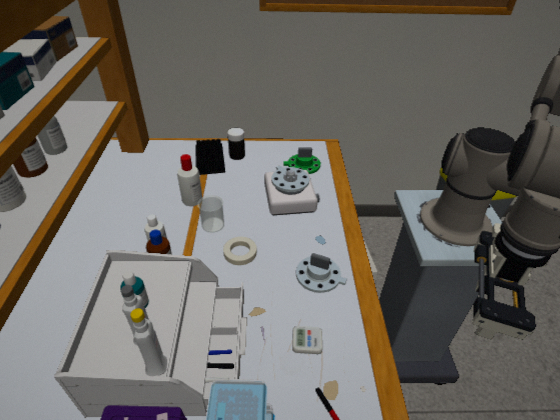

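The candidates in the top view are the aluminium rotor at (235,267), the green look-alike at (400,252), and the lower rotor fixed on the mixer at (338,233). The loose aluminium one is the target. I'll confirm it in an enlarged crop and look for the lower rotor's lug.

Run:
```python
from h import *
p=read_camera("top");a=p["img"][215:300,200:280];b=p["img"][195:280,290:385]
im=np.hstack([a,b])[:,:,::-1];cv2.imwrite("pics/c1.png",cv2.resize(im,None,fx=4.5,fy=4.5,interpolation=cv2.INTER_CUBIC))
o=robot.observe();t=np.array([.446,.214,.227]);
M=R.from_euler("xyz",o["tool_rot"]).as_matrix();print(M.T@(t-o["tool_pos"]))
```

```text
[-1.57269388e-01  3.30872236e-01 -2.57701621e-04]
```

View pics/c1.png

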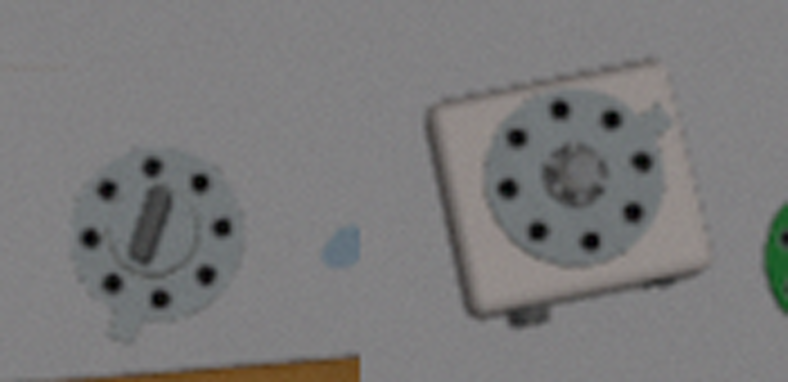

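The crop confirms it. On the left is the loose aluminium rotor, centre at about (235,267.7), grip in line with its lug at (227.6,287). On the right is the lower rotor, centre at about (338,234.6), lug at (355.6,221). The green one is off to the side. I'll move above the loose rotor.

Request:
{"fn": "carry_out", "kwargs": {
  "translation": [
    [-0.0157, 0.0331, 0],
    [-0.0157, 0.0331, 0],
    [-0.0157, 0.0331, 0],
    [-0.0157, 0.0331, 0],
    [-0.0157, 0.0331, 0],
    [-0.0157, 0.0331, 0],
    [-0.0157, 0.0331, 0],
    [-0.0157, 0.0331, 0],
    [-0.0157, 0.0331, 0],
    [-0.0157, 0.0331, 0]
  ],
  "turn": [
    [0, 0, 0],
    [0, 0, 0],
    [0, 0, 0],
    [0, 0, 0],
    [0, 0, 0],
    [0, 0, 0],
    [0, 0, 0],
    [0, 0, 0],
    [0, 0, 0],
    [0, 0, 0]
  ],
  "gripper": [-1, -1, -1, -1, -1, -1, -1, -1, -1, -1],
  "squeeze": 40
}}

```text
time: 2.05
tool_pos: [0.4471, 0.213, 0.2269]
tool_rot: [3.141, -0.0, 1.18]
contact_force: [0.4, 0.1, 0.1]
opening: 0.0919
```

Run:
```python
from h import *
np.set_printoptions(precision=4,suppress=True)
t=read_camera("top");
c=at(t,(337.8,234.6),.085);l=at(t,(355.6,221.2),.085);print("lower",c,l,np.degrees(np.arctan2(*(l-c)[1::-1])))
c=at(t,(234.9,267.7),.01);l=at(t,(227.6,287.2),.01);print("loose",c,l,np.degrees(np.arctan2(*(l-c)[1::-1])))
p=read_camera("wrist");save(p,"w1.png");print(robot.observe()["tool_pos"],robot.observe()["tool_rot"],np.array(p["world_from_camera"])[:3])
for n,z in dict(rotor=0,rotor_grip=.054,rotor_lug=.005).items():
    for q in nets.tip_of(p,n)[:2]: print(n,q["score"],q["pixel"],at(p,q["pixel"],z))
```

```text
lower [ 0.5081 -0.1076  0.085 ] [ 0.5445 -0.1654  0.085 ] -57.806795792990144
loose [0.4429 0.2121 0.01  ] [0.3848 0.2383 0.01  ] 155.7572538057784
[0.4488 0.2114 0.2266] [3.1401 0.0003 1.1757] [[ 0.383   0.884   0.2679  0.3776]
 [ 0.9237 -0.3662 -0.1123  0.2393]
 [-0.0012  0.2904 -0.9569  0.3843]]
rotor 0.78 [276.9, 179.9] [0.45   0.2114 0.    ]
rotor_grip 0.98 [276.9, 189.9] [0.4492 0.2114 0.054 ]
rotor_lug 0.78 [274.3, 117.6] [0.3849 0.2352 0.005 ]
```

View pics/w1.png

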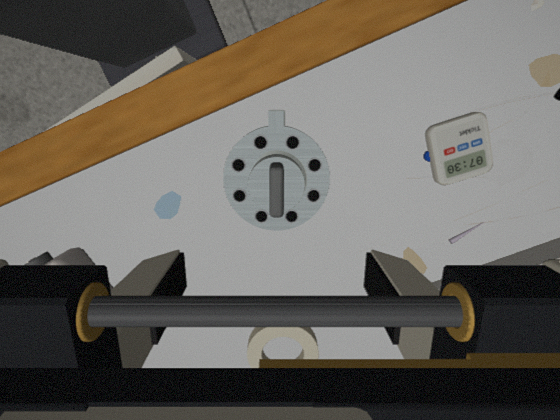

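The wrist view shows the silver rotor with its grip at (277,190) and lug at (277,118), upright in the picture, so the jaws are already square to the grip. Next I descend and grip.

Request:
{"fn": "carry_out", "kwargs": {
  "translation": [
    [0, 0, 0.0186],
    [0, 0, 0.0186],
    [0, 0, 0.0186],
    [0, 0, 0.0186],
    [0, 0, 0.0186],
    [0, 0, 0.0186],
    [0, 0, 0.0186],
    [0, 0, 0.0186],
    [0, 0, 0.0186],
    [0, 0, 0.0186]
  ],
  "turn": [
    [0, 0, 0],
    [0, 0, 0],
    [0, 0, 0],
    [0, 0, 0],
    [0, 0, 0],
    [0, 0, 0],
    [0, 0, 0],
    [0, 0, 0],
    [0, 0, 0],
    [0, 0, 0]
  ],
  "gripper": [-1, -1, -1, -1, -1, -1, -1, -1, -1, -1]
}}

```text
time: 3.3
tool_pos: [0.4454, 0.2155, 0.0403]
tool_rot: [3.142, -0.0, 1.182]
contact_force: [-1.3, -0.2, 0.3]
opening: 0.0916
```

Request:
{"fn": "carry_out", "kwargs": {
  "translation": [
    [0, 0, 0],
    [0, 0, 0],
    [0, 0, 0],
    [0, 0, 0],
    [0, 0, 0],
    [0, 0, 0],
    [0, 0, 0],
    [0, 0, 0]
  ],
  "turn": [
    [0, 0, 0],
    [0, 0, 0],
    [0, 0, 0],
    [0, 0, 0],
    [0, 0, 0],
    [0, 0, 0],
    [0, 0, 0],
    [0, 0, 0]
  ],
  "gripper": [1, 1, 1, 1, 1, 1, 1, 1],
  "squeeze": 50
}}

```text
time: 4.1
tool_pos: [0.4463, 0.2141, 0.0408]
tool_rot: [3.142, -0.0, 1.18]
contact_force: [0.8, 0.4, -0.0]
opening: 0.0327
```

Request:
{"fn": "carry_out", "kwargs": {
  "translation": [
    [0, 0, 0],
    [0, 0, 0],
    [0, 0, 0],
    [0, 0, 0],
    [0, 0, 0]
  ],
  "turn": [
    [0, 0, 0],
    [0, 0, 0],
    [0, 0, 0],
    [0, 0, 0],
    [0, 0, 0]
  ],
  "gripper": [1, 1, 1, 1, 1]
}}

```text
time: 4.6
tool_pos: [0.4461, 0.214, 0.0407]
tool_rot: [-3.141, 0.0, 1.18]
contact_force: [-0.3, -2.5, 0.7]
opening: 0.0138
```

Request:
{"fn": "carry_out", "kwargs": {
  "translation": [
    [0, 0, -0.015],
    [0, 0, -0.02],
    [0, 0, -0.02],
    [0, 0, -0.025],
    [0, 0, -0.025],
    [0, 0, -0.025],
    [0, 0, -0.025],
    [0, 0, -0.025],
    [0, 0, 0],
    [0, 0, 0]
  ],
  "turn": [
    [0, 0, 0],
    [0, 0, 0],
    [0, 0, 0],
    [0, 0, 0],
    [0, 0, 0],
    [0, 0, 0],
    [0, 0, 0],
    [0, 0, 0],
    [0, 0, 0],
    [0, 0, 0]
  ],
  "gripper": [1, 1, 1, 1, 1, 1, 1, 1, 1, 1]
}}

```text
time: 5.6
tool_pos: [0.4459, 0.2142, 0.22]
tool_rot: [-3.141, 0.0, 1.18]
contact_force: [-0.2, 0.3, -2.4]
opening: 0.0137
```

Run:
```python
from h import *
np.set_printoptions(precision=4,suppress=True)
print(robot.observe())
for c in("top","side","wrist"):
    p=read_camera(c); T=np.array(p["world_from_camera"])
    for n,z in dict(hub_seat=.085,drive_tip=.111,rotor_grip=.19,rotor_lug=.15).items():
        for q in nets.tip_of(p,n)[:2]: print(c,n,round(q["score"],2),q["pixel"],at(p,q["pixel"],z))
    save(p,"g_%s.png"%c)
```

```text
{'time': 5.6, 'qpos': array([ 0.2926,  0.2926,  1.6155,  0.0002,  1.2339, -0.8875]), 'qvel': array([ 0.0014,  0.0228,  0.0297, -0.0017,  0.0008, -0.0016]), 'joint_efforts': array([  0.0252, -42.8071, -26.0433,   0.0246,   0.0862,   0.0005]), 'tool_pos': array([0.4459, 0.2142, 0.22  ]), 'tool_rot': array([-3.1412,  0.0001,  1.1801]), 'contact_force': array([-0.2288,  0.3466, -2.4051]), 'torque': array([-0.0132,  0.0442,  0.041 ]), 'opening': 0.013659486770248457}
top hub_seat 0.65 [336.7, 232.7] [ 0.5141 -0.1049  0.085 ]
top hub_seat 0.22 [335.2, 230.9] [ 0.5199 -0.101   0.085 ]
top drive_tip 0.79 [335.1, 227.7] [ 0.525  -0.0985  0.111 ]
top drive_tip 0.65 [338.5, 228.1] [ 0.523  -0.1084  0.111 ]
top rotor_grip 0.71 [225.7, 258.1] [0.4504 0.2217 0.19  ]
top rotor_grip 0.66 [401.4, 250.9] [ 0.4308 -0.2652  0.19  ]
top rotor_lug 0.77 [224.3, 276.4] [0.4044 0.2325 0.15  ]
top rotor_lug 0.72 [395.5, 230.9] [ 0.4946 -0.2658  0.15  ]
side hub_seat 0.7 [287.8, 175.0] [ 0.5163 -0.1251  0.085 ]
side drive_tip 0.95 [287.5, 170.7] [ 0.5187 -0.1121  0.111 ]
side rotor_grip 0.93 [306.2, 153.2] [ 0.4674 -0.09    0.19  ]
side rotor_grip 0.66 [328.6, 209.8] [0.4311 0.1626 0.19  ]
side rotor_lug 0.87 [285.5, 162.5] [ 0.5267 -0.0998  0.15  ]
side rotor_lug 0.84 [353.6, 232.4] [0.3696 0.2011 0.15  ]
wrist rotor_grip 0.67 [273.5, 286.4] [0.4697 0.2029 0.19  ]
wrist rotor_lug 0.97 [268.2, 134.7] [0.3857 0.2337 0.15  ]
```

Request:
{"fn": "carry_out", "kwargs": {
  "translation": [
    [-0.02, 0.017, 0],
    [-0.036, 0.0305, 0],
    [-0.036, 0.0305, 0],
    [-0.036, 0.0305, 0],
    [-0.036, 0.0305, 0],
    [-0.036, 0.0305, 0],
    [-0.036, 0.0305, 0],
    [-0.036, 0.0305, 0],
    [-0.036, 0.0305, 0],
    [-0.036, 0.0305, 0]
  ],
  "turn": [
    [0, 0, 0],
    [0, 0, 0],
    [0, 0, 0],
    [0, 0, 0],
    [0, 0, 0],
    [0, 0, 0],
    [0, 0, 0],
    [0, 0, 0],
    [0, 0, 0],
    [0, 0, 0]
  ],
  "gripper": [1, 1, 1, 1, 1, 1, 1, 1, 1, 1]
}}

```text
time: 7.35
tool_pos: [0.585, -0.2169, 0.2207]
tool_rot: [3.141, -0.0, 1.18]
contact_force: [1.0, 0.9, -2.3]
opening: 0.0139
```

Request:
{"fn": "carry_out", "kwargs": {
  "translation": [
    [0, 0, 0],
    [0, 0, 0],
    [0, 0, 0],
    [0, 0, 0],
    [0, 0, 0],
    [0, 0, 0],
    [0, 0, 0],
    [0, 0, 0],
    [0, 0, 0],
    [0, 0, 0]
  ],
  "turn": [
    [0, 0, 0.0775],
    [0, 0, 0.0775],
    [0, 0, 0.0775],
    [0, 0, 0.0775],
    [0, 0, 0.0775],
    [0, 0, 0.0775],
    [0, 0, 0.0775],
    [0, 0, 0.0775],
    [0, 0, 0],
    [0, 0, 0]
  ],
  "gripper": [1, 1, 1, 1, 1, 1, 1, 1, 1, 1]
}}

```text
time: 8.35
tool_pos: [0.5847, -0.2149, 0.2206]
tool_rot: [-3.141, 0.0, 0.562]
contact_force: [0.3, 0.3, -2.6]
opening: 0.0137
```

Run:
```python
from h import *
np.set_printoptions(precision=4,suppress=True)
o=robot.observe();print(o["tool_pos"],o["tool_rot"])
p=read_camera("wrist"); T=np.array(p["world_from_camera"]);print(T[:3,3])
for n,z in dict(hub_seat=.085,drive_tip=.111,spline_top=.099,rotor_lug=.09).items():
    for q in nets.tip_of(p,n)[:2]: print(n,round(q["score"],2),q["pixel"],at(p,q["pixel"],z))
save(p,"m.png",s=1.4)
```

```text
[ 0.5847 -0.2149  0.2206] [-3.1414  0.      0.5621]
[ 0.5425 -0.1495  0.3784]
rotor_lug 0.88 [270.6, 134.4] [ 0.5495 -0.1673  0.09  ]
```

View pics/m.png

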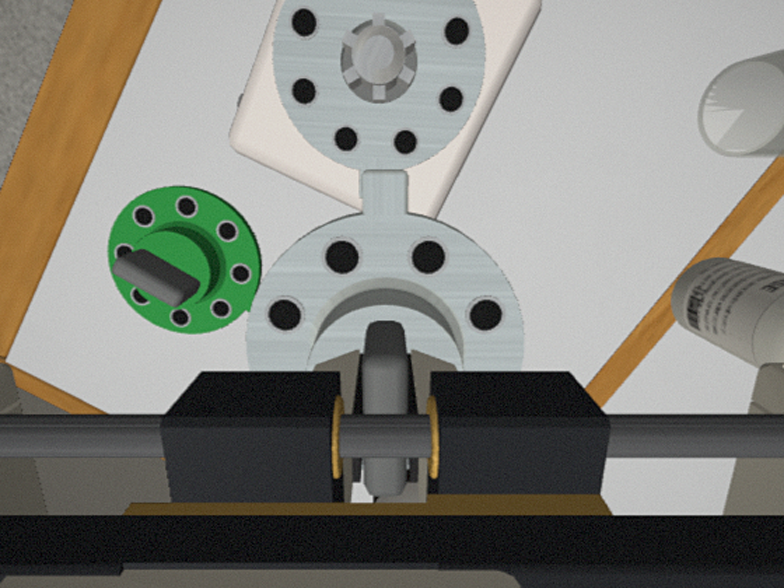

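The wrist view shows the drive tip at (378,52) in this 1.4x picture and six splines, with one pointing straight down the image. The lower rotor's pockets are visible, and the held rotor's lug at (385,190) covers the lower lug. I'll fit both pocket circles to get the relative pose.

Run:
```python
from h import *
from scipy.optimize import least_squares
np.set_printoptions(precision=4,suppress=True)
p=read_camera("wrist");g=cv2.cvtColor(p["img"],cv2.COLOR_RGB2GRAY)
def cen(q):
    x,y=np.array(q)/1.4;x0,y0=int(x)-9,max(int(y)-9,0);s=g[y0:y0+19,x0:x0+19].astype(float);s=cv2.resize(s,None,fx=1,fy=1)
    m=(s<60).astype(np.uint8);n,l,st,c=cv2.connectedComponentsWithStats(m)
    k=1+np.argmax(st[1:,4]);return c[k]+[x0,y0]
low=[(304,23),(457,31),(304,91),(451,99),(346,138),(405,142)];la=np.radians([-112.5,112.5,-67.5,67.5,-22.5,22.5])
# angle sign chosen below
held=[(285,315),(342,257),(428,257),(487,315)];ha=np.radians([67.5,22.5,-22.5,-67.5])
P=np.array([at(p,cen(q),.085)[:2] for q in low]);Q=np.array([at(p,cen(q),.190)[:2] for q in held])
def fit(P,a,r=None):
    best=None
    for s in(1,-1):
      for a0 in np.arange(-3,3.2,.5):
        f=lambda v:(np.array([v[0]+(v[3] if r is None else r)*np.cos(v[2]+s*a),v[1]+(v[3] if r is None else r)*np.sin(v[2]+s*a)]).T-P).ravel()
        o=least_squares(f,[*P.mean(0),a0,.045])
        if best is None or o.cost<best.cost: best=o
    print(best.x,np.degrees(best.x[2])%360,"rms",np.sqrt(2*best.cost/len(P)));return best.x
L=fit(P,la);H=fit(Q,ha);H2=fit(Q,ha,L[3])
for z in(.186,.194): print(z,fit(np.array([at(p,cen(q),z)[:2] for q in held]),ha))
o=robot.observe();M=R.from_euler("xyz",o["tool_rot"]).as_matrix()
print(o["tool_pos"],"rel tool",M.T@np.array([*(L[:2]-H2[:2]),0]),"held-tcp",M.T@np.array([*(H2[:2]-o["tool_pos"][:2]),0]))
```

```text
[ 0.5125 -0.1085 -1.0595  0.0456] 299.29797694883916 rms 4.054288268843057e-05
[ 0.5859 -0.2184 -4.1506  0.0457] 122.18992342041625 rms 0.0001717441656860875
[ 0.5859 -0.2184  2.1326  0.045 ] 122.18992870768197 rms 0.00018420835551749353
[ 0.5869 -0.2199 -4.1506  0.0466] 122.18992342037689 rms 0.00017538830154076367
0.186 [ 0.5869 -0.2199 -4.1506  0.0466]
[ 0.585  -0.217   2.1326  0.0447] 122.18992341560956 rms 0.00016810002983144801
0.194 [ 0.585  -0.217   2.1326  0.0447]
[ 0.5847 -0.2149  0.2207] rel tool [-0.0038 -0.1321  0.    ] held-tcp [-0.0008  0.0036 -0.    ]
```

Request:
{"fn": "carry_out", "kwargs": {
  "translation": [
    [-0.0006, -0.018, 0],
    [-0.0008, -0.0285, 0],
    [-0.0008, -0.0285, 0],
    [-0.0008, -0.0285, 0],
    [-0.0008, -0.0286, 0],
    [0, 0, 0],
    [0, 0, 0],
    [0, 0, 0.02],
    [0, 0, 0.02],
    [0, 0, 0.02]
  ],
  "turn": [
    [0, 0, 0],
    [0, 0, 0],
    [0, 0, 0],
    [0, 0, 0],
    [0, 0, 0],
    [0, 0, 0.05],
    [0, 0, 0],
    [0, 0, 0],
    [0, 0, 0],
    [0, 0, 0]
  ],
  "gripper": [1, 1, 1, 1, 1, 1, 1, 1, 1, 1]
}}

```text
time: 9.65
tool_pos: [0.5118, -0.1056, 0.1602]
tool_rot: [3.141, -0.001, 0.511]
contact_force: [0.1, -0.5, -2.6]
opening: 0.0136
```

Request:
{"fn": "carry_out", "kwargs": {
  "translation": [
    [0, 0, 0],
    [0, 0, 0],
    [0, 0, 0.003],
    [0, 0, 0.003],
    [0, 0, 0.003]
  ],
  "turn": [
    [0, 0, 0],
    [0, 0, 0],
    [0, 0, 0],
    [0, 0, 0],
    [0, 0, 0]
  ],
  "gripper": [1, 1, 1, 1, 1]
}}

```text
time: 10.15
tool_pos: [0.5116, -0.1051, 0.1521]
tool_rot: [3.141, -0.001, 0.51]
contact_force: [-0.1, -0.6, -2.1]
opening: 0.0137
```

Request:
{"fn": "carry_out", "kwargs": {
  "translation": [
    [0, 0, 0.002],
    [0, 0, 0.002],
    [0, 0, 0.002],
    [0, 0, 0]
  ],
  "turn": [
    [0, 0, 0],
    [0, 0, 0],
    [0, 0, 0],
    [0, 0, 0]
  ],
  "gripper": [1, 1, 1, 1]
}}

```text
time: 10.55
tool_pos: [0.5112, -0.1049, 0.1454]
tool_rot: [-3.141, 0.0, 0.51]
contact_force: [0.3, -0.8, -1.9]
opening: 0.0135
```

Request:
{"fn": "carry_out", "kwargs": {
  "translation": [
    [0, 0, 0.002],
    [0, 0, 0.002],
    [0, 0, 0.001],
    [0, 0, 0]
  ],
  "turn": [
    [0, 0, 0],
    [0, 0, 0],
    [0, 0, 0],
    [0, 0, 0]
  ],
  "gripper": [1, 1, 1, 1]
}}

```text
time: 10.95
tool_pos: [0.5112, -0.105, 0.1405]
tool_rot: [-3.141, 0.0, 0.51]
contact_force: [-1.2, 0.2, -1.9]
opening: 0.0138
```

Request:
{"fn": "carry_out", "kwargs": {
  "translation": [
    [0, 0, 0.001],
    [0, 0, 0.001],
    [0, 0, 0]
  ],
  "turn": [
    [0, 0, 0],
    [0, 0, 0],
    [0, 0, 0]
  ],
  "gripper": [1, 1, 1]
}}

```text
time: 11.25
tool_pos: [0.5115, -0.1051, 0.1396]
tool_rot: [3.141, -0.001, 0.51]
contact_force: [-1.8, 1.0, 4.5]
opening: 0.0137
```

Request:
{"fn": "carry_out", "kwargs": {
  "translation": [
    [0.00016, 0, 0.001],
    [0.00016, 0, 0],
    [0.00016, 0, 0]
  ],
  "turn": [
    [0, 0, 0.044],
    [0, 0, 0.044],
    [0, 0, 0.044]
  ],
  "gripper": [1, 1, 1]
}}

```text
time: 11.55
tool_pos: [0.5126, -0.1051, 0.1396]
tool_rot: [3.139, -0.002, 0.377]
contact_force: [-2.9, 0.1, 9.5]
opening: 0.0139
```

```bash
python3 -c "
from h import *
o=robot.observe();print(o['tool_pos'],o['torque'],o['contact_force'],o['tool_rot'])"
```

```text
[ 0.51259615 -0.10507528  0.13957547] [0.01353355 0.50620883 0.06458827] [-2.87146973  0.11903607  9.46268345] [ 3.13936733e+00 -2.36447476e-03  3.76673415e-01]
```

Request:
{"fn": "carry_out", "kwargs": {
  "translation": [
    [0.00016, 0, 0],
    [0.00016, 0, 0],
    [0.00016, 0, 0]
  ],
  "turn": [
    [0, 0, 0.044],
    [0, 0, 0.044],
    [0, 0, 0.044]
  ],
  "gripper": [1, 1, 1]
}}

```text
time: 11.85
tool_pos: [0.5133, -0.1052, 0.1396]
tool_rot: [3.139, -0.003, 0.245]
contact_force: [-1.8, 0.2, 8.8]
opening: 0.0139
```

Request:
{"fn": "carry_out", "kwargs": {
  "translation": [
    [0.00016, 0, 0],
    [0.00016, 0, 0],
    [0.00016, 0, 0]
  ],
  "turn": [
    [0, 0, 0.044],
    [0, 0, 0.044],
    [0, 0, 0.044]
  ],
  "gripper": [1, 1, 1]
}}

```text
time: 12.15
tool_pos: [0.5139, -0.1054, 0.1396]
tool_rot: [3.139, -0.004, 0.113]
contact_force: [-0.5, -0.7, 8.0]
opening: 0.0135
```

Request:
{"fn": "carry_out", "kwargs": {
  "translation": [
    [0.00016, 0, 0],
    [0.00016, 0, 0],
    [0.00016, 0, 0]
  ],
  "turn": [
    [0, 0, 0.044],
    [0, 0, 0.044],
    [0, 0, 0.044]
  ],
  "gripper": [1, 1, 1]
}}

```text
time: 12.45
tool_pos: [0.5145, -0.1054, 0.1395]
tool_rot: [3.139, -0.004, -0.019]
contact_force: [-0.4, -2.4, 8.0]
opening: 0.0137
```

Request:
{"fn": "carry_out", "kwargs": {
  "translation": [
    [-0.0004, 0, 0],
    [-0.0004, 0, 0],
    [-0.0004, 0, 0],
    [-0.0004, 0, 0],
    [-0.0003, 0, 0]
  ],
  "turn": [
    [0, 0, -0.105],
    [0, 0, -0.105],
    [0, 0, -0.105],
    [0, 0, -0.105],
    [0, 0, -0.105]
  ],
  "gripper": [1, 1, 1, 1, 1]
}}

```text
time: 12.95
tool_pos: [0.5128, -0.105, 0.1396]
tool_rot: [3.139, -0.003, 0.511]
contact_force: [-0.6, 1.7, 8.4]
opening: 0.0135
```

Request:
{"fn": "carry_out", "kwargs": {
  "translation": [
    [-0.00016, 0, 0],
    [-0.00016, 0, 0],
    [-0.00016, 0, 0]
  ],
  "turn": [
    [0, 0, -0.044],
    [0, 0, -0.044],
    [0, 0, -0.044]
  ],
  "gripper": [1, 1, 1]
}}

```text
time: 13.25
tool_pos: [0.5124, -0.1053, 0.1394]
tool_rot: [3.138, -0.003, 0.64]
contact_force: [1.3, 0.7, 4.7]
opening: 0.0141
```

Request:
{"fn": "carry_out", "kwargs": {
  "translation": [
    [-0.00016, 0, 0],
    [-0.00016, 0, 0],
    [-0.00016, 0, 0]
  ],
  "turn": [
    [0, 0, -0.044],
    [0, 0, -0.044],
    [0, 0, -0.044]
  ],
  "gripper": [1, 1, 1]
}}

```text
time: 13.55
tool_pos: [0.5106, -0.1054, 0.1379]
tool_rot: [3.141, -0.0, 0.773]
contact_force: [0.3, -0.1, -2.0]
opening: 0.0136
```

Request:
{"fn": "carry_out", "kwargs": {
  "translation": [
    [0, 0, 0.001],
    [0, 0, 0.0015],
    [0, 0, 0]
  ],
  "turn": [
    [0, 0, 0],
    [0, 0, 0],
    [0, 0, 0]
  ],
  "gripper": [1, 1, 1]
}}

```text
time: 13.85
tool_pos: [0.5103, -0.1053, 0.1349]
tool_rot: [-3.141, 0.0, 0.77]
contact_force: [0.0, 0.2, -3.3]
opening: 0.0136
```

```bash
python3 -c "
from h import *
o=robot.observe();print(o['tool_pos'],o['torque'],o['contact_force'],o['tool_rot'])"
```

```text
[ 0.51033268 -0.10532012  0.13487988] [-0.04818692  0.05667357 -0.00096196] [ 0.02243602  0.22977005 -3.27835302] [-3.14105464e+00  1.52027814e-04  7.70126573e-01]
```

Request:
{"fn": "carry_out", "kwargs": {
  "translation": [
    [0, 0, 0.0025],
    [0, 0, 0.0025],
    [0, 0, 0.0025],
    [0, 0, 0]
  ],
  "turn": [
    [0, 0, 0],
    [0, 0, 0],
    [0, 0, 0],
    [0, 0, 0]
  ],
  "gripper": [1, 1, 1, 1]
}}

```text
time: 14.25
tool_pos: [0.5102, -0.1053, 0.1272]
tool_rot: [-3.141, 0.0, 0.771]
contact_force: [-0.4, -0.1, -3.5]
opening: 0.0139
```

Request:
{"fn": "carry_out", "kwargs": {
  "translation": [
    [0, 0, 0.001],
    [0, 0, 0.001],
    [0, 0, 0.001],
    [0, 0, 0]
  ],
  "turn": [
    [0, 0, 0],
    [0, 0, 0],
    [0, 0, 0],
    [0, 0, 0]
  ],
  "gripper": [1, 1, 1, 1]
}}

```text
time: 14.65
tool_pos: [0.5106, -0.1054, 0.1256]
tool_rot: [3.141, -0.0, 0.771]
contact_force: [-1.4, 0.8, 5.4]
opening: 0.0138
```

```bash
python3 -c "
from h import *
o=robot.observe();print(o['tool_pos'],o['torque'],o['contact_force'],o['tool_rot'])"
```

```text
[ 0.51061821 -0.10543535  0.12563652] [ 0.14500604  0.46235066 -0.00784182] [-1.37651453  0.80609946  5.35829603] [ 3.14087873e+00 -3.80201360e-04  7.71036980e-01]
```

Seated: contact is at 0.1256, which is 14 mm below the spline stop at 0.1396. I'll ease off the preload, let go, and retreat upward.

Request:
{"fn": "carry_out", "kwargs": {
  "translation": [
    [0, 0, -0.001],
    [0, 0, 0],
    [0, 0, 0],
    [0, 0, 0],
    [0, 0, 0],
    [0, 0, 0],
    [0, 0, 0],
    [0, 0, 0]
  ],
  "turn": [
    [0, 0, 0],
    [0, 0, 0],
    [0, 0, 0],
    [0, 0, 0],
    [0, 0, 0],
    [0, 0, 0],
    [0, 0, 0],
    [0, 0, 0]
  ],
  "gripper": [1, -0.2, -0.2, -0.2, -0.2, -0.2, -0.2, -0.2]
}}

```text
time: 15.45
tool_pos: [0.5105, -0.1054, 0.1257]
tool_rot: [-3.142, -0.0, 0.771]
contact_force: [-0.5, 0.0, 1.0]
opening: 0.055
```

Request:
{"fn": "carry_out", "kwargs": {
  "translation": [
    [0, 0, -0.01],
    [0, 0, -0.02],
    [0, 0, -0.02],
    [0, 0, -0.02],
    [0, 0, -0.02],
    [0, 0, -0.02],
    [0, 0.02, -0.01],
    [0, 0.03, 0],
    [0, 0, 0],
    [0, 0, 0]
  ],
  "turn": [
    [0, 0, 0],
    [0, 0, 0],
    [0, 0, 0],
    [0, 0, 0],
    [0, 0, 0],
    [0, 0, 0],
    [0, 0, 0],
    [0, 0, 0],
    [0, 0, 0],
    [0, 0, 0]
  ],
  "gripper": [-0.2, -0.2, -0.2, -0.2, -0.2, -0.2, -0.2, -0.2, -0.2, -0.2]
}}

```text
time: 16.45
tool_pos: [0.5451, -0.1413, 0.2457]
tool_rot: [-3.141, 0.0, 0.77]
contact_force: [-0.2, -0.3, 0.1]
opening: 0.0551
```

Run:
```python
from h import *
p=read_camera("wrist");s=read_camera("side")
b=cv2.resize(s["img"][130:230,230:350],(480,400),interpolation=cv2.INTER_CUBIC)
a=cv2.resize(p["img"],(533,400));cv2.imwrite("pics/end.png",cv2.resize(np.hstack([a,b])[:,:,::-1],(800,316)))
save(p,"endw.png",s=1.4)
for n,z in dict(rotor_grip=.139,rotor_lug=.09).items():
    for q in nets.tip_of(p,n)[:3]: print(n,q["score"],q["pixel"],at(p,q["pixel"],z))
```

```text
rotor_grip 0.69 [112.8, 235.5] [ 0.46259964 -0.25108703  0.139     ]
rotor_grip 0.66 [276.1, 153.1] [ 0.5126859  -0.10766616  0.139     ]
rotor_lug 0.91 [271.6, 61.8] [ 0.46022824 -0.05901867  0.09      ]
rotor_lug 0.66 [173.4, 252.7] [ 0.51201377 -0.25429586  0.09      ]
```

View pics/end.png

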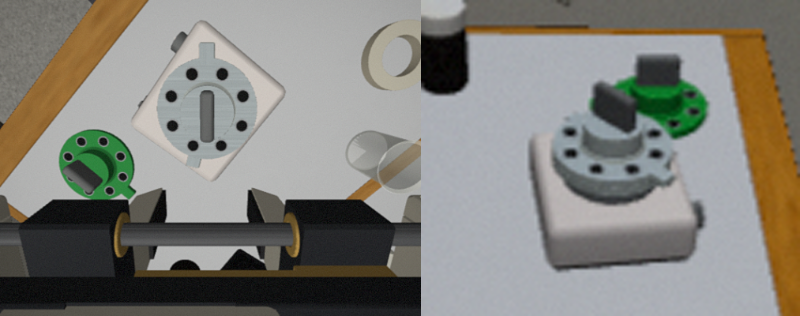

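View pics/endw.png

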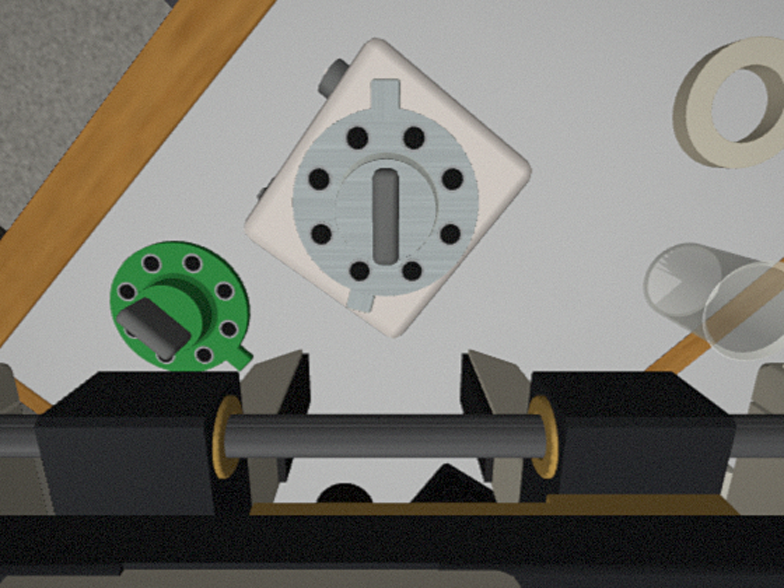

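The final view shows the rotor flush on the lower one and released. Its lug is at (386,95) and the lower lug at (361,298), about 15° from exactly opposite; the neighbouring spline fit would be about 45° off. The green look-alike, beaker and tape are undisturbed.

```bash
python3 -c "
from cell import robot
print(robot.hand_in(), robot.observe()['time'])"
```

```text
the job is handed in; nothing more can be done
the job is handed in; nothing more can be done
```

The loose aluminium rotor now sits on the lower rotor, released, with its lug about 15° from exactly opposite the lower lug. I handed the job in at about 16.5 s of the 48 s allowed; the hand-in gives no verdict.

- **Lug position:** I lowered the rotor onto the pilot at lugs-opposite and pressed at under 10 N. I turned it 30° one way with no drop, then back past centre, and it dropped about 15° to the other side. The next spline position would be about 45° off, so this is the closest fit.
- **Flush:** the rotor came to rest 14 mm below where the splines had stopped it (tool height 0.1396 m to 0.1256 m), as the drawing says it should. The side and wrist pictures also show it flush.
- **Bystanders:** the green look-alike, the tape and the beaker stood undisturbed in the last pictures. The timer was not in those views, but the arm never went near it at low height.
- **Disagreement:** the two sightings of the lower lug differed by 3° (-57.8° from the top camera, -60.7° from the wrist camera). I used the wrist value, and a rough reading of the final picture gives about 17° off opposite rather than 15°. Neither changes which spline position is nearest.

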